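# Set a bracket blank to its bend line on the welding table

## Task

A flat aluminium bracket blank lies on the bench-top welding table; its bend line is scribed in white across a band of blue layout dye. Push it over the table top with the fingertips, never picking it up, until the scribed line lies right over the table's far edge (the long edge facing away from the robot) along its whole length, so that the short end beyond the line overhangs squarely, ready to be clamped and bent down. Leave the magnetic square, the bottle, the hammer and the canister where they are.

Things in the scene. Friction and masses are not known exactly. Their poses are not given: they have to be found in the camera images.
- weld_table: Fixed bench-top welding table of dark steel: 300 (x) by 400 (y) mm, flat top 65 mm above the bench with 16 mm bores on a 50 mm grid that catch nothing. Origin: centre of its underside, at bench height. Its x points away from the robot (turned up to 15 degrees), z up. The far edge is the straight edge of the top at x = +150 mm, along y.
- edge_mid (a point): Middle of the welding table's far top edge (150, 0, 65 mm in the welding table's frame); axes as the welding table's.
- plate: Loose flat aluminium blank, 120 (x) by 90 (y) by 5 mm, 0.15 kg, flat on the welding table. Origin: centre of its underside; x points roughly to the far edge (up to 20 degrees askew), z up. The white line runs along y at x = +25 mm, mid of a 26 mm blue band; leading end at x = +60 mm, rear end (towards the robot, two flush dark holes near it) at x = -60 mm. Dry friction: it stays where it is left.
- line_left (a point): Left end of the scribed line (25, 45, 5 mm in the blank's frame), on its top face at the side edge.
- line_right (a point): Right end of the scribed line (25, -45, 5 mm in the blank's frame), on its top face at the other side edge.
- square: Loose red magnetic welding square with steel cheeks, 90 long (x) by 27 by 90 mm high, standing at one side of the welding table's top. Origin: centre of its underside. Leave alone.
- dye_bottle: Loose blue bottle of layout dye, 42 mm across, 105 mm high, black cap, standing at the other side of the welding table's top. Origin: centre of its underside. Leave alone.
- hammer: Loose hammer, 290 mm long, lying on the bench beyond the far edge, its handle roughly along that edge, at most 26 mm high. Origin: under the middle of its length. Leave alone.
- canister: Loose red square canister, 95 by 95 by 162 mm high, standing on the bench to the left of the welding table. Origin: centre of its underside. Leave alone.
Not all that is in view belongs to the job. Of the things like the plate, leave any that is red; of the rest the larger one is meant.

How it is judged:
At the end, for the whole second after the job is handed in: Both ends of the scribed line are within 4 mm of being over the welding table's far edge; the blank lies flat and still on the welding table, not hanging over its sides; the magnetic square, bottle, hammer and canister are within 15 mm of where they stood (x of line_left in the frame of weld_table between 0.146 and 0.154 m and x of line_right in the frame of weld_table between 0.146 and 0.154 m and y of plate in the frame of weld_table between -0.155 and 0.155 m and z of plate in the frame of weld_table between 0.062 and 0.068 m and angle between plate's own z axis and vertical below 0.04 rad and linear speed of plate below 0.01 m/s and angular speed of plate below 0.05 rad/s and distance of each of square, dye_bottle, hammer, canister from where it was at the start of the episode below 0.015 m); the robot touches nothing.
It fails at once if the blank is lifted off the welding table, tipped up or knocked off (z of plate in the frame of weld_table above 0.071 m or z of plate in the frame of weld_table below 0.055 m or angle between plate's own z axis and vertical above 0.2 rad).
It fails at once if the magnetic square is moved or knocked over (distance of square from where it was at the start of the episode above 0.015 m or angle between square's own z axis and vertical above 0.3 rad).
It fails at once if the bottle is moved or knocked over (distance of dye_bottle from where it was at the start of the episode above 0.015 m or angle between dye_bottle's own z axis and vertical above 0.3 rad).
It fails at once if the hammer is moved or knocked over (distance of hammer from where it was at the start of the episode above 0.015 m).
It fails at once if the canister is moved or knocked over (distance of canister from where it was at the start of the episode above 0.015 m or angle between canister's own z axis and vertical above 0.3 rad).
It also fails if it takes over 45 s, if anything falls off the work surface, if the arm or the gripper's body presses on something with over 40 N, if the wrist force passes 120 N, or if a joint passes its speed limit or range.

## Robot

A 6-joint arm with a two-finger parallel gripper is mounted at the origin on the work surface. World frame = base frame: x ahead of the robot, y to its left, z up, the work surface at z = 0. Lengths are in m, angles in rad, forces in N, time in s.
With the tool pointing down it reaches from about 0.225 to 0.875 m from the base axis. Payload 3.4 kg.
Tool frame: the origin (TCP) lies midway between the tips of the shut fingers; the grasp point (between the pads) lies 19 mm behind it (arm.pinch_z is the distance from the TCP to the grasp point, in m); z points along the fingers, y is the line along which they close (so a half turn about z gives the same grasp; the last joint's range is limited). The gripper opens to 85 mm and grips with 20 to 120 N. Pads are 22 mm wide; open, the fingers measure 114 mm over their backs; the gripper's body (76 mm by 85 mm) begins 54 mm behind the grasp point. The pads swing forward as they close: fully open they stand 13 mm farther back than shut.
Start: joints at [1.161, 0.276, 1.505, -0, 1.361, -0.121], TCP at [0.164, 0.551, 0.231] pointing down, gripper open.
Joint ranges: [-2.89, 2.89], [-0.75, 2.08], [0.22, 2.7], [-1.18, 4.32], [0.11, 2.71], [-2.7, 2.7]. Speed limits (rad/s): [2.57, 2.57, 3.14, 3.14, 3.14, 3.14].

## Interface

Orientations are given as a unit quaternion [w, x, y, z].
In Python, from station import arm, viewer gives the robot as it stands. The module is installed in compiled form; this text tells all that it offers.
- The arm moves only by the shell command python3 -m inch 'ROWS' [FORCE]. ROWS is text: rows parted by semicolons, each of 7 numbers parted by spaces: the turn, a rotation vector about the world's x, y, z in degrees, then the shift along the world's x, y, z in cm, then the finger opening in cm, from 0 to 8.54. In form: rx ry rz tx ty tz jaw; .... A call has 1 to 5 rows; each row shifts and turns the commanded pose from where the row before left it; what a row does not reach is not made up. A row lasts 1/8 s, in which the tool goes at most 62.5 mm and 10.7 degrees, less where a joint would pass 70% of its speed; a pose out of reach is approached as far as the arm can. A call is refused whole if a number of a shift passes 6.25 or a number of a turn 10.7, either way. A call with a gripper value outside its range is refused whole. The fingers move at their own pace and stop on an object; FORCE is the grip in N (left out, the last holds). Time passes only in rows, so rows that do not move let the fingers close. It gives the time, the measured TCP pose, the force, the opening and the grip force at its end, in the units of the state.
- arm.observe(): the state, without advancing time (a new reading comes with each control period).
- viewer.camera(name): name is "scene" or "top"; returns the picture (384x512x3 uint8, red, green, blue); there is no depth.
- viewer.camera_info(name): a dict with "vfov" (degrees; the focal length in pixels is half the picture's height over the tangent of half this angle, whatever the lens; pixels are square), "cx", "cy" (the principal point, pixels), "R" (3x3) and "t" (3): a world point X has camera coordinates R X + t. Camera axes: x right, y down, z forward; pixel columns grow to the right and rows downward; lengths in m; the calibration is good to about 2 mm. A picture is of the moment at which its call begins. camera_info takes no time and is no camera call.
- arm.close_job(): hands the job in; it is judged then, once.
The state is a dict: "t": time; "q": joint angles; "dq": joint speeds; "joint_torque": joint torques, N m; "position": TCP position; "ee_rot": TCP orientation; "contact_force": force on the tool from outside, world axes, zero at the start; "wrist_torque": the same for the moment, N m; "gripper_width": opening from 0.0 (shut) to 1.0 (fully open); "grasp_force": force on a finger pad.
Only numpy, scipy, OpenCV 4.12 (cv2) and the standard library are available. Lean on these libraries where they do the work, as an engineer would, in place of code of your own. Each camera call takes 0.05 s, during which the arm holds its last target. There are 200 camera calls.

## Working session

There is one attempt and no reset: what is moved stays moved. The work goes in short steps, Python scripts to look and compute and a shell command to move; the robot and the scene stay as the last step left them, time stands still between calls to the robot, and variables do not carry over. Pictures are saved under pics/ and viewed, at most 10 in all, crops included, and the job is handed in when it is done.

```bash
mkdir -p pics
python3 - <<'E'
from station import arm, viewer
import cv2,numpy as np
for n in("scene","top"):
    im=viewer.camera(n); cv2.imwrite(f"pics/{n}0.png",im[:,:,::-1]); i=viewer.camera_info(n); print(n,i)
o=arm.observe(); print(o)
E
```

```text
scene {'vfov': 42.34954808166717, 'cx': 259.67358904260163, 'cy': 188.19963731606748, 'R': array([[ 0.86042593,  0.5094367 , -0.01189405],
       [ 0.40509259, -0.6979787 , -0.59053004],
       [-0.30913946,  0.50328917, -0.80692801]]), 't': array([-0.59310272, -0.0525998 ,  1.31109866])}
top {'vfov': 44.25596904421309, 'cx': 250.42425819020835, 'cy': 187.73377102755637, 'R': array([[ 0.0095881 , -0.9995788 ,  0.02739144],
       [-0.99066224, -0.01322106, -0.13569649],
       [ 0.13600148, -0.02583459, -0.99037173]]), 't': array([0.15085131, 0.61514086, 1.41092736])}
{'t': 0.1, 'q': array([ 1.16099827e+00,  2.76574708e-01,  1.50601266e+00, -3.34823024e-05,
        1.36069835e+00, -1.21019484e-01]), 'dq': array([ 1.50098710e-06, -1.71381135e-03, -3.84287212e-03, -5.96987897e-04,
        1.33807972e-03,  5.99444950e-04]), 'joint_torque': array([ 2.06257835e-03, -4.17701554e+01, -2.46404082e+01, -1.23190157e-04,
        5.82029883e-03, -7.05692997e-06]), 'position': array([0.16358812, 0.55074805, 0.23049927]), 'ee_rot': array([-2.06251506e-04,  1.43884578e-01,  9.89594114e-01, -8.21184392e-04]), 'contact_force': array([-0.61478156, -0.21460497,  0.04472735]), 'wrist_torque': array([-0.01155736, -0.0062042 , -0.02953599]), 'grasp_force': 0.0, 'gripper_width': 0.9983078060238669}
```

View pics/scene0.png

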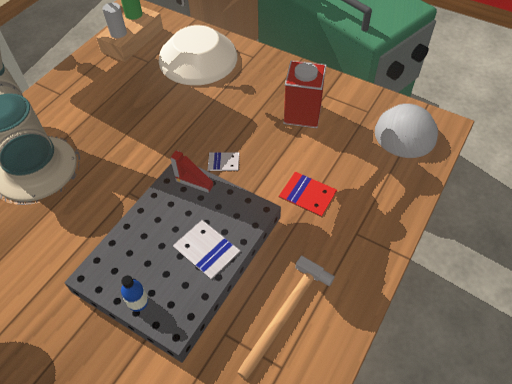

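View pics/top0.png

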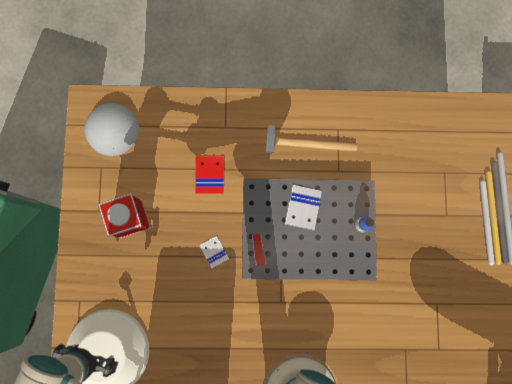

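The top view shows the blank on the welding table at about (304,207), with its blue band near (305,198). The square is at (259,249), the bottle at (365,225) and the hammer at (310,143). The small blank at (214,252) and the red one at (210,174) are decoys. Next I'll measure the bores, table edge and blank in both views.

```bash
cat > m.py <<'E'
import cv2,numpy as np
from station import arm,viewer
def ray(n,px,z):
    i=viewer.camera_info(n);f=192/np.tan(np.radians(i["vfov"]/2));R,t=i["R"],i["t"]
    px=np.atleast_2d(px).astype(float)
    d=np.c_[(px[:,0]-i["cx"])/f,(px[:,1]-i["cy"])/f,np.ones(len(px))]@R
    C=-R.T@t
    return (C+d*((z-C[2])/d[:,2])[:,None])[:,:2]
def proj(n,X):
    i=viewer.camera_info(n);f=192/np.tan(np.radians(i["vfov"]/2));c=i["R"]@np.asarray(X)+i["t"]
    return np.array([f*c[0]/c[2]+i["cx"],f*c[1]/c[2]+i["cy"]])
def blobs(mask,amin,amax):
    n,l,s,c=cv2.connectedComponentsWithStats(mask.astype(np.uint8))
    return [(k,s[k],c[k],l==k) for k in range(1,n) if amin<=s[k][4]<=amax]
def masks(n):
    im=viewer.camera(n);hsv=cv2.cvtColor(im,cv2.COLOR_RGB2HSV).astype(int)
    H,S,V=hsv[...,0],hsv[...,1],hsv[...,2]
    return im,(H>105)&(H<130)&(S>110)&(V>80),(S<40)&(V>150),V
def line(p): # fit -> centre,dir
    vx,vy,x,y=cv2.fitLine(p.astype(np.float32),cv2.DIST_HUBER,0,.01,.01).ravel();return np.array([x,y]),np.array([vx,vy])
def plate(n,near):
    """blue-band centre line and plate outline in world; near: pixel of plate"""
    im,b,w,V=masks(n)
    m=cv2.morphologyEx((b|w).astype(np.uint8),cv2.MORPH_CLOSE,np.ones((3,3)))
    bl=min(blobs(m,300,6000),key=lambda q:np.hypot(*(q[2]-near)))
    cs,_=cv2.findContours(bl[3].astype(np.uint8),cv2.RETR_EXTERNAL,cv2.CHAIN_APPROX_NONE)
    cn=ray(n,max(cs,key=len)[:,0],.07);r=cv2.minAreaRect((cn*1000).astype(np.float32))
    ys,xs=np.nonzero(bl[3]&b);P=ray(n,np.c_[xs,ys],.07)
    ys,xs=np.nonzero(bl[3]);A=ray(n,np.c_[xs,ys],.07)
    c,d=line(P);d=d*np.sign(d[1])
    return dict(blue=P.mean(0)*1000,linedir=np.degrees(np.arctan2(-d[0],d[1])),area=A.mean(0)*1000,rect=r,nb=len(P))
E
python3 - <<'E'
from m import *
np.set_printoptions(precision=1,suppress=True)
for n,near in(("top",(304,207)),("scene",(206,248))):
    im,b,w,V=masks(n); print(n,plate(n,near))
    p=[q[2] for q in blobs(V<45,4,90)]
    P=ray(n,p,.065)*1000
    P=P[(P[:,0]>200)&(P[:,0]<620)&(abs(P[:,1])<250)]
    print(len(P)); print(P[np.argsort(P[:,0])])
    x0=np.r_[0,0,0]
im=cv2.imread("pics/top0.png");cv2.imwrite("pics/crop.png",cv2.resize(im[165:295,230:390],None,fx=4.5,fy=4.5,interpolation=cv2.INTER_CUBIC))
E
```

```text
top {'blue': array([577.9,  -5.4]), 'linedir': np.float32(-12.253426), 'area': array([552.8,   0.5]), 'rect': ((552.6729736328125, 0.06399154663085938), (90.05677795410156, 122.02591705322266), 78.66658782958984), 'nb': 158}
17
[[ 363.2 -193. ]
 [ 363.5    7.2]
 [ 363.6  -92.4]
 [ 363.6 -143.2]
 [ 363.9   57. ]
 [ 363.9  -43.3]
 [ 412.7 -142.7]
 [ 413.3 -192.9]
 [ 464.9  159.5]
 [ 514.6  106.5]
 [ 514.7  156.2]
 [ 564.1   56. ]
 [ 564.3  106.7]
 [ 564.9  156. ]
 [ 613.5   56.4]
 [ 614.5  156.1]
 [ 615.   107. ]]
scene {'blue': array([577.7,  -4.9]), 'linedir': np.float32(-6.631223), 'area': array([554.6,  -0.8]), 'rect': ((553.62744140625, 0.20182418823242188), (90.55097198486328, 121.54934692382812), 78.78153991699219), 'nb': 328}
47
[[ 362.8 -192.9]
 [ 363.2  -92.6]
 [ 363.3  -42. ]
 [ 363.4    8.1]
 [ 363.4 -142.5]
 [ 364.    58.9]
 [ 364.2  107.7]
 [ 377.8 -222.5]
 [ 413.  -193. ]
 [ 413.2 -142.6]
 [ 413.5  -92.7]
 [ 413.5   58.2]
 [ 413.7  -43. ]
 [ 413.9    7.6]
 [ 414.1  107.9]
 [ 426.3 -222.6]
 [ 463.3 -192.6]
 [ 463.4   58.2]
 [ 463.5  -92.7]
 [ 463.7  -42.4]
 [ 463.8    7.4]
 [ 464.2  107.6]
 [ 467.3  161.4]
 [ 475.6 -223. ]
 [ 512.   -13.7]
 [ 513.3 -142.8]
 [ 513.4  -43.8]
 [ 513.4  -92.7]
 [ 514.1  107. ]
 [ 514.2  157. ]
 [ 514.5 -194.4]
 [ 514.6   60.4]
 [ 521.6   33.9]
 [ 524.3 -223.1]
 [ 563.4 -192.7]
 [ 563.4  -93. ]
 [ 563.8 -143.2]
 [ 564.2  107.3]
 [ 565.5   57.3]
 [ 572.6 -223.2]
 [ 613.3 -192.6]
 [ 613.3  -42.9]
 [ 613.7 -143.1]
 [ 613.8  -93.3]
 [ 614.   107.5]
 [ 614.6   56.9]
 [ 618.3    6.3]]
```

View pics/crop.png

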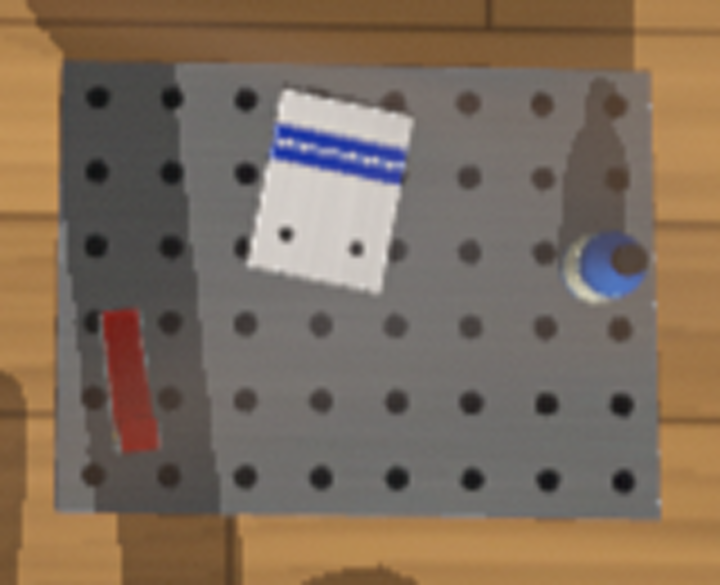

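Both views agree:
- **Table:** it is nearly unturned, about -0.1°, with the far edge at x ≈ 638.7 mm.
- **Blank:** the centre is at about (552.8, 0.3) mm and the yaw is about -11.5°. The line has to go about 61 mm forward.

I'll spread the fingers about 50 mm along y and push the rear end straight along +x.

```bash
python3 -m inch '0 0 3.4 2.43 -4.52 0 5; 0 0 3.4 2.43 -4.52 0 5; 0 0 3.4 2.43 -4.52 0 5; 0 0 3.4 2.43 -4.52 0 5; 0 0 3 2.43 -4.52 0 5'; python3 -m inch '0 0 0 2.43 -4.52 0 5; 0 0 0 2.43 -4.52 0 5; 0 0 0 2.43 -4.52 0 5; 0 0 0 2.43 -4.52 0 5; 0 0 0 2.43 -4.52 0 5'
```

```text
t: 0.92
position: [0.2858, 0.3238, 0.2315]
ee_rot: [0.0, -0.002, 1.0, 0.0]
contact_force: [1.1, -0.7, 0.6]
gripper_width: 0.584
grasp_force: 0.0
t: 1.55
position: [0.4074, 0.0977, 0.2316]
ee_rot: [0.0, -0.0, 1.0, 0.0]
contact_force: [-0.4, 0.7, -0.6]
gripper_width: 0.588
grasp_force: 0.0
```

```bash
python3 -m inch '0 0 0 2.4 -4.5 0 5; 0 0 0 2.4 -4.5 0 5; 0 0 0 0 0 -5 5; 0 0 0 0 0 -5 5; 0 0 0 0 0 -4 5'; python3 -m inch '0 0 0 0 0 -1.4 5; 0 0 0 0 0 0 5';  python3 -m inch '0 0 0 0 0 -0.2 5; 0 0 0 0 0 0 5'; python3 -m inch '0 0 0 0 0 -0.2 5; 0 0 0 0 0 0 5'
```

```text
t: 2.17
position: [0.4542, 0.009, 0.0897]
ee_rot: [-0.0, -0.0, 1.0, 0.0]
contact_force: [-0.8, 0.0, -0.1]
gripper_width: 0.582
grasp_force: 0.0
t: 2.42
position: [0.4548, 0.0092, 0.0772]
ee_rot: [-0.0, -0.0, 1.0, 0.0]
contact_force: [0.7, -0.7, -0.2]
gripper_width: 0.583
grasp_force: 0.0
t: 2.68
position: [0.4558, 0.0091, 0.0766]
ee_rot: [0.001, -0.0, 1.0, -0.0]
contact_force: [0.1, 0.2, -0.9]
gripper_width: 0.589
grasp_force: 0.0
t: 2.92
position: [0.4549, 0.0092, 0.0736]
ee_rot: [0.0, -0.0, 1.0, 0.0]
contact_force: [-0.6, -0.4, -1.2]
gripper_width: 0.584
grasp_force: 0.0
```

```bash
for i in 1; do :; done; python3 -m inch '0 0 0 0 0 -0.5 5; 0 0 0 0 0 0 5'; python3 -m inch '0 0 0 0 0 -0.2 5; 0 0 0 0 0 0 5'; python3 -m inch '0 0 0 0 0 -0.2 5; 0 0 0 0 0 0 5'; python3 -m inch '0 0 0 0 0 -0.15 5; 0 0 0 0 0 0 5'
```

```text
t: 3.18
position: [0.4543, 0.0093, 0.0679]
ee_rot: [-0.001, -0.0, 1.0, 0.0]
contact_force: [-0.6, 0.1, 0.1]
gripper_width: 0.59
grasp_force: 0.0
t: 3.42
position: [0.4547, 0.0092, 0.0661]
ee_rot: [-0.0, -0.0, 1.0, 0.0]
contact_force: [-0.1, 0.3, 0.1]
gripper_width: 0.584
grasp_force: 0.0
t: 3.68
position: [0.4547, 0.0092, 0.0642]
ee_rot: [-0.0, -0.0, 1.0, 0.0]
contact_force: [-0.5, 0.4, -0.6]
gripper_width: 0.587
grasp_force: 0.0
t: 3.92
position: [0.4547, 0.0092, 0.0627]
ee_rot: [-0.0, -0.0, 1.0, 0.0]
contact_force: [0.3, 0.7, -0.5]
gripper_width: 0.587
grasp_force: 0.0
```

Past 65 mm with no contact, as expected given the fingertip setback when open. I'll probe on down.

```bash
python3 -m inch '0 0 0 0 0 -0.15 5; 0 0 0 0 0 0 5'; python3 -m inch '0 0 0 0 0 -0.15 5; 0 0 0 0 0 0 5'
```

```text
t: 4.18
position: [0.4549, 0.0092, 0.062]
ee_rot: [0.0, -0.0, 1.0, -0.0]
contact_force: [-1.5, -0.4, 6.0]
gripper_width: 0.589
grasp_force: 3.0
t: 4.42
position: [0.4549, 0.0092, 0.0619]
ee_rot: [0.0, -0.001, 1.0, -0.0]
contact_force: [-5.0, 0.5, 19.4]
gripper_width: 0.589
grasp_force: 9.5
```

Run:
```python
from m import *
im=viewer.camera("scene");cv2.imwrite("pics/s1.png",cv2.resize(im[150:330,100:300,::-1],None,fx=3.3,fy=3.3,interpolation=cv2.INTER_CUBIC))
```

```text
(no output)
```

View pics/s1.png

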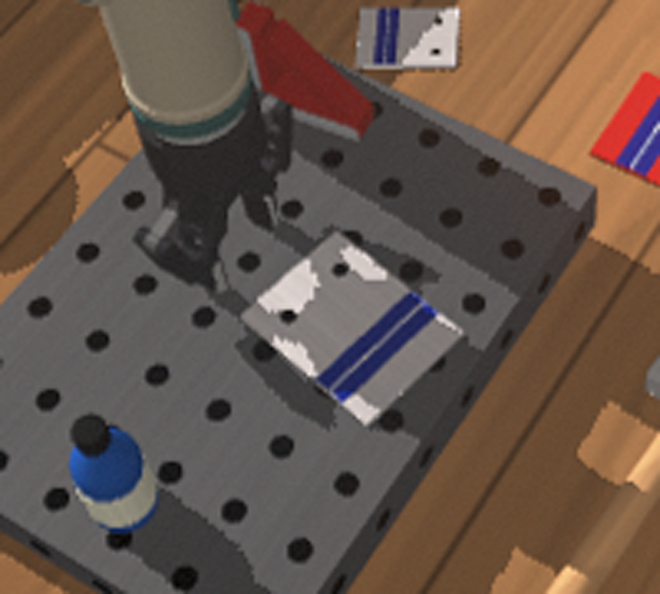

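The picture shows the fingertips on the table about 25 mm behind the rear end of the blank, near crop (230,295). The blank is partly in the arm's shadow. I'll rise about 2 mm off the table and push.

```bash
python3 -m inch '0 0 0 0 0 0.38 5; 0 0 0 1 0 0 5; 0 0 0 0.7 0 0 5; 0 0 0 0.5 0 0 5; 0 0 0 0.5 0 0 5'; python3 -m inch '0 0 0 0.5 0 0 5; 0 0 0 0.5 0 0 5; 0 0 0 0.5 0 0 5; 0 0 0 0.5 0 0 5; 0 0 0 0.5 0 0 5';  python3 -m inch '0 0 0 0.5 0 0 5; 0 0 0 0.5 0 0 5; 0 0 0 0.5 0 0 5; 0 0 0 0.3 0 0 5; 0 0 0 0 0 0 5'
python3 - <<'E'
from m import *
im=viewer.camera("scene");cv2.imwrite("pics/s2.png",cv2.resize(im[150:330,100:300,::-1],None,fx=3.3,fy=3.3,interpolation=cv2.INTER_CUBIC))
print(plate("scene",(222,260)))
E
```

```text
t: 5.1
position: [0.4814, 0.0092, 0.0631]
ee_rot: [-0.001, -0.0, 1.0, 0.0]
contact_force: [-1.2, -0.5, -0.1]
gripper_width: 0.583
grasp_force: 0.6
t: 5.72
position: [0.5071, 0.0092, 0.0636]
ee_rot: [0.0, -0.0, 1.0, 0.0]
contact_force: [-0.5, -0.2, 0.1]
gripper_width: 0.581
grasp_force: 0.4
t: 6.35
position: [0.5253, 0.0092, 0.0637]
ee_rot: [0.0, -0.0, 1.0, 0.0]
contact_force: [0.7, -0.5, 0.1]
gripper_width: 0.586
grasp_force: 0.0
{'blue': array([620.12457435,  11.8321768 ]), 'linedir': np.float32(3.6764085), 'area': array([617.04102203,  14.15182767]), 'rect': ((612.6630859375, 12.129066467285156), (46.884857177734375, 86.65249633789062), 6.6944074630737305), 'nb': 319}
```

View pics/s2.png

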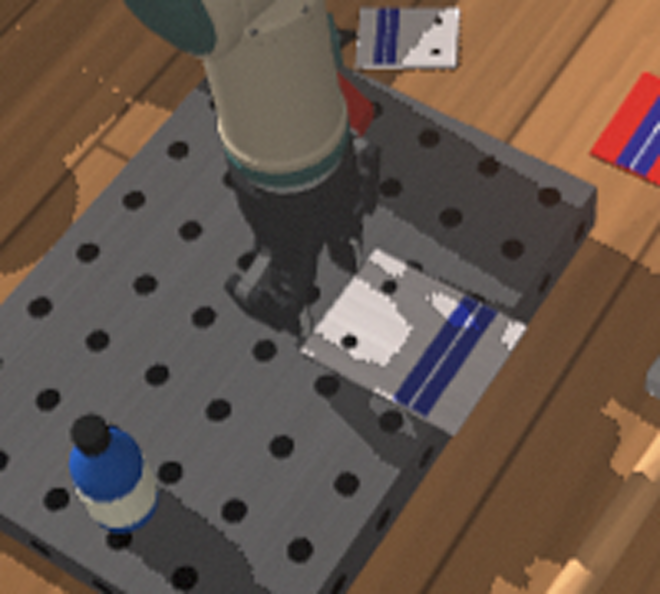

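The blank is now square to the edge, with the line from crop (410,410) to (480,305). I'll push 14 mm more slowly, then back off and measure without the shadow.

```bash
python3 -m inch '0 0 0 0.35 0 0 5; 0 0 0 0.35 0 0 5; 0 0 0 0.35 0 0 5; 0 0 0 0.35 0 0 5; 0 0 0 0 0 0 5'; python3 -m inch '0 0 0 -3 0 0 5; 0 0 0 -6 0 0 5; 0 0 0 -6 0 4 5; 0 0 0 -4 0 4 5; 0 0 0 0 0 0 5'
cat > look.py <<'E'
from m import *
np.set_printoptions(precision=1,suppress=True)
for n in("top","scene"):
    im,b,w,V=masks(n); hsv=cv2.cvtColor(im,cv2.COLOR_RGB2HSV).astype(int)
    b=(hsv[...,0]>105)&(hsv[...,0]<130)&(hsv[...,1]>90)&(hsv[...,2]>50)
    b=cv2.morphologyEx(b.astype(np.uint8),cv2.MORPH_CLOSE,np.ones((3,3)))
    c0=proj(n,[.634,.01,.07]);q=min(blobs(b,60,1500),key=lambda q:np.hypot(*(q[2]-c0)))
    ys,xs=np.nonzero(q[3]);P=ray(n,np.c_[xs,ys],.07)*1000
    k=P.mean(0);r=cv2.minAreaRect(P.astype(np.float32))
    A=np.polyfit(P[:,1]-k[1],P[:,0],1)
    print(n,"blue",k,"deg",-np.degrees(np.arctan(A[0])),"rect",r,len(P))
    p=ray(n,[q[2] for q in blobs(V<45,4,90)],.065)*1000
    p=p[(abs(p[:,0]-614)<4)&(abs(p[:,1])<215)];print("bores",p.tolist())
    x,y=proj(n,[.61,.01,.07]).astype(int)
    cv2.imwrite(f"pics/l_{n}.png",cv2.resize(im[y-40:y+40,x-50:x+50,::-1],None,fx=4,fy=4,interpolation=cv2.INTER_CUBIC))
a,b=[cv2.imread(f"pics/l_{n}.png") for n in("top","scene")];import sys
cv2.imwrite(sys.argv[1],np.hstack([a,b]))
E
python3 look.py pics/l1.png
```

```text
t: 7.08
position: [0.5396, 0.0092, 0.0637]
ee_rot: [0.001, -0.0, 1.0, 0.0]
contact_force: [-0.6, 0.1, -0.5]
gripper_width: 0.585
grasp_force: 0.0
t: 7.7
position: [0.3563, 0.0092, 0.1406]
ee_rot: [0.003, -0.0, 1.0, -0.0]
contact_force: [0.8, 0.2, 0.7]
gripper_width: 0.586
grasp_force: 0.0
top blue [634.8  12. ] deg 0.8055784443926621 rect ((634.8103637695312, 11.91961669921875), (18.366655349731445, 85.26408386230469), 0.781171977519989) 203
bores [[614.0246791091195, 155.63776917013763], [614.6579074238936, 105.79306414692259]]
scene blue [634.5  12.5] deg 0.08327813597362346 rect ((634.3043212890625, 13.178651809692383), (25.225360870361328, 87.30026245117188), 0.4165995419025421) 418
bores [[613.4450159503152, 107.253991485035], [613.5737206508096, -43.280754536875854], [613.7833391053986, -93.26765055328684], [613.7380852786717, -143.0664009931223], [613.1677466460869, -192.6692436080749]]
```

View pics/l1.png

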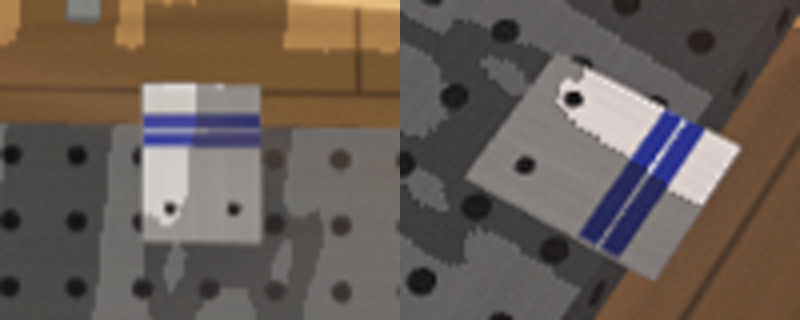

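The line sits about 4.1 mm short of the edge in both views (634.6 against 638.7 mm) and is square to within 0.5°. I'll go back behind the blank and push 4 mm more.

```bash
python3 -m inch '0 0 0 4 0 -4 5; 0 0 0 5 0 -3 5; 0 0 0 5 0 0 5; 0 0 0 2 0 0 5; 0 0 0 0 0 0 5'
```

```text
t: 8.43
position: [0.519, 0.0091, 0.0661]
ee_rot: [-0.001, -0.001, 1.0, 0.0]
contact_force: [-0.4, -1.0, 0.2]
gripper_width: 0.585
grasp_force: 0.0
```

```bash
python3 -m inch '0 0 0 0.6 0 -0.24 5; 0 0 0 0.6 0 0 5; 0 0 0 0.5 0 0 5; 0 0 0 0.3 0 0 5; 0 0 0 0 0 0 5'; python3 -m inch '0 0 0 0.15 0 0 5; 0 0 0 0.15 0 0 5; 0 0 0 0.15 0 0 5; 0 0 0 0 0 0 5'
```

```text
t: 9.05
position: [0.537, 0.0092, 0.0661]
ee_rot: [0.0, -0.0, 1.0, 0.0]
contact_force: [0.0, 0.4, -0.1]
gripper_width: 0.585
grasp_force: 0.0
t: 9.55
position: [0.5414, 0.0092, 0.0659]
ee_rot: [0.0, -0.0, 1.0, 0.0]
contact_force: [0.6, 0.6, -0.8]
gripper_width: 0.584
grasp_force: 0.0
```

The fingers are at 66 mm, higher than intended and barely below the top face of the blank. I'll back off, lower them and finish the push.

```bash
python3 -m inch '0 0 0 -1 0 0 5; 0 0 0 0 0 -0.22 5; 0 0 0 0.5 0 0 5; 0 0 0 0.4 0 0 5; 0 0 0 0 0 0 5'; python3 -m inch '0 0 0 0.12 0 0 5; 0 0 0 0.12 0 0 5; 0 0 0 0 0 0 5'
```

```text
t: 10.18
position: [0.5409, 0.0092, 0.0637]
ee_rot: [0.0, -0.0, 1.0, 0.0]
contact_force: [0.0, -0.4, -0.1]
gripper_width: 0.584
grasp_force: 0.0
t: 10.55
position: [0.5424, 0.0093, 0.0636]
ee_rot: [-0.0, -0.0, 1.0, 0.0]
contact_force: [-2.1, -0.2, 0.5]
gripper_width: 0.588
grasp_force: 0.6
```

```bash
python3 -m inch '0 0 0 0.13 0 0 5; 0 0 0 0 0 0 5; 0 0 0 0 0 0 5'; python3 -m inch '0 0 0 -3 0 0 5; 0 0 0 -6 0 0 5; 0 0 0 -6 0 4 5; 0 0 0 -4 0 4 5; 0 0 0 0 0 0 5'; python3 look.py pics/l2.png
```

```text
t: 10.92
position: [0.5442, 0.0092, 0.0637]
ee_rot: [0.0, -0.0, 1.0, 0.0]
contact_force: [-0.7, 0.2, -0.5]
gripper_width: 0.584
grasp_force: 0.2
t: 11.55
position: [0.3615, 0.0092, 0.1407]
ee_rot: [0.003, -0.0, 1.0, -0.0]
contact_force: [0.4, -0.0, 0.1]
gripper_width: 0.584
grasp_force: 0.0
top blue [638.8  13.4] deg -0.28809434659397626 rect ((639.4044189453125, 11.927043914794922), (21.445297241210938, 85.29005432128906), 0.7840635180473328) 219
bores [[614.8862365128202, 155.61024069500928], [614.6579074238936, 105.79306414692259]]
scene blue [639.   12.9] deg -0.06281157193261004 rect ((638.9846801757812, 13.768909454345703), (24.719236373901367, 88.40115356445312), 0.45531806349754333) 419
bores [[613.7673476194647, 106.59518002363299], [613.5737206508096, -43.280754536875854], [613.7833391053986, -93.26765055328684], [613.5558625240354, -143.15853809797264], [613.1251641072345, -192.69528264185539]]
```

View pics/l2.png

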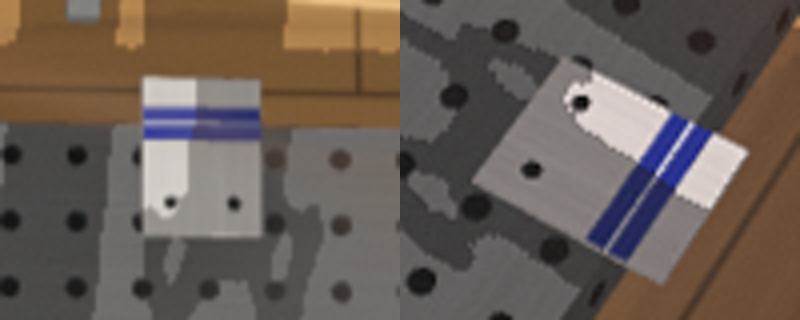

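The line is at x ≈ 638.9 mm and the edge at 638.7 mm. It is square to within 0.5°, and the arm is clear. In the picture the line meets the table edge on both sides, at rows of about 122 to 124.

```bash
python3 -c "
from station import arm
print(arm.close_job())"
```

```text
the job is handed in; nothing more can be done
None
```

The job is handed in: at my last measurement the scribed line was about 0.2 mm from the far edge and square to within 0.5°, I saw no contact with the square, bottle, hammer or canister (their positions were not re-measured), and no verdict was returned.

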